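# Open the photometer's sprung sample lid

## Task

Open the sample compartment of the wider of the two photometers for the next sample: press down the release tab at its front with a fingertip so that the lid springs up, then gently push the lid up and all the way back with the outside of the fingers until it rests fully open. Leave the narrower photometer shut and pick up or disturb nothing else on the bench.

Things in the scene. Friction and masses are not known exactly. Their poses are not given: they have to be found in the camera images.
- wide: the wide photometer, fixed, 150 mm wide (its y). Origin: on the bench under the machine; x runs from its front (x = -127 mm) to its back (+110 mm), z up. From x = -127 to -50 mm a low front panel 46 mm high; from -50 to +110 mm a housing 85 mm high on which the lid lies, over a small well
- wide_tab_press (a point): the spot to press, on top of the wide photometer's release tab: a black ribbed paddle 36 mm wide, 6 mm thick, jutting out level from the housing's front over the front panel (x = -116 to -66 mm of the photometer). The spot is 16 mm from its free end, at x = -100, y = 0, z = 68 mm of the photometer; it moves with the tab
- wide_tab (a joint): how far the wide photometer's tab is tipped down, rad: 0 at rest, 0.26 fully down (press spot 9 mm lower). Takes 2 N at first, 5 N fully down; frees the lid from about 0.17; springs back. Its hook, at the inner end, stands up to z = 97 mm at x = -70 to -58 mm over a 22 mm wide, 7 mm long nose on the lid's front, and tips 8 mm forward
- wide_hinge (a point): the middle of the wide photometer's lid hinge, fixed on the machine at x = 45, y = 0, z = 85 mm of it; the hinge line runs along the machine's y
- wide_lid_edge (a point): the middle of the lower front edge of the wide photometer's lid (a grey flat plate 112 mm wide, 100 mm from hinge line to front edge, 10 mm thick); it moves with the lid. From the sprung-up position the edge follows fingers that push it up and back; a level push alone can jam it by friction
- wide_lid (a joint): opening of the wide photometer's lid, rad: about 0.01 latched shut, about 0.55 when let go and lifted by its spring (front edge 52 mm higher), 1.57 upright, 1.92 fully open, leaning on its stop. Damped hinge: short of upright it sinks back to 0.55 when let go, past upright it slowly falls to the stop. Pushing it takes 1 to 3 N
- narrow: the narrow photometer, fixed, 100 mm wide (its y). Origin: on the bench under the machine; x runs from its front (x = -127 mm) to its back (+110 mm), z up. From x = -127 to -50 mm a low front panel 46 mm high; from -50 to +110 mm a housing 85 mm high on which the lid lies, over a small well
- narrow_tab_press (a point): the spot to press, on top of the narrow photometer's release tab: a black ribbed paddle 36 mm wide, 6 mm thick, jutting out level from the housing's front over the front panel (x = -116 to -66 mm of the photometer). The spot is 16 mm from its free end, at x = -100, y = 0, z = 68 mm of the photometer; it moves with the tab
- narrow_tab (a joint): how far the narrow photometer's tab is tipped down, rad: 0 at rest, 0.26 fully down (press spot 9 mm lower). Takes 2 N at first, 5 N fully down; frees the lid from about 0.17; springs back. Its hook, at the inner end, stands up to z = 97 mm at x = -70 to -58 mm over a 22 mm wide, 7 mm long nose on the lid's front, and tips 8 mm forward
- narrow_hinge (a point): the middle of the narrow photometer's lid hinge, fixed on the machine at x = 45, y = 0, z = 85 mm of it; the hinge line runs along the machine's y
- narrow_lid_edge (a point): the middle of the lower front edge of the narrow photometer's lid (a grey flat plate 66 mm wide, 100 mm from hinge line to front edge, 10 mm thick); it moves with the lid. From the sprung-up position the edge follows fingers that push it up and back; a level push alone can jam it by friction
- narrow_lid (a joint): opening of the narrow photometer's lid, rad: about 0.01 latched shut, about 0.55 when let go and lifted by its spring (front edge 52 mm higher), 1.57 upright, 1.92 fully open, leaning on its stop. Damped hinge: short of upright it sinks back to 0.55 when let go, past upright it slowly falls to the stop. Pushing it takes 1 to 3 N; to stay shut
- vial: small glass screw-cap vial, 26 mm across, 55 mm tall, loose, not part of the job; origin at its underside
- stopper: cork stopper, 30 mm across, 38 mm tall, loose, not part of the job; origin at its underside
- flask: conical glass flask, 84 mm across, 110 mm tall, loose, not part of the job; origin at its underside
- beaker: glass beaker, 68 mm across, 85 mm tall, loose, not part of the job; origin at its underside
- washbottle: white plastic bottle, 66 mm across, 170 mm tall, loose, not part of the job; origin at its underside
- jar: amber glass jar, 72 mm across, 90 mm tall, loose, not part of the job; origin at its underside
- spoon: steel lab spoon about 160 mm long, lying flat, loose, not part of the job; origin at its underside

How it is judged:
On the way, in this order (a step that is already met when the one before it is completed fails the run):
1. the wide photometer's tab is pressed down by the fingers (value of joint wide_tab above 0.1 rad and contact force between the fingers and wide_tab above 0.5 N).
2. its lid has sprung up, untouched by the robot (value of joint wide_lid between 0.4 and 0.8 rad and contact force between each of the arm, the fingers and wide_lid below 0.2 N), for 0.2 s.
3. the lid is pushed fully open (value of joint wide_lid above 1.8 rad), for 0.1 s.
At the end, for the whole second after the job is handed in: The wide photometer's lid leans back at 1.8 rad or more and stays there, its tab has sprung back (below 0.05 rad), and the narrow photometer's lid is shut (below 0.06 rad) (value of joint wide_lid above 1.8 rad and value of joint wide_tab below 0.05 rad and value of joint narrow_lid below 0.06 rad); the robot touches nothing.
It fails at once if the narrow photometer is opened or its tab pressed (value of joint narrow_lid above 0.06 rad or value of joint narrow_tab above 0.12 rad).
It fails at once if the lid or the tab is pushed with more than 80 N (contact force between the fingers and wide_lid above 80 N or contact force between the fingers and wide_tab above 80 N).
It fails at once if a loose thing is lifted, knocked or shifted by more than 20 mm (distance of any of vial, stopper, flask, beaker, washbottle, jar, spoon from where it was at the start of the episode above 0.02 m).
It also fails if it takes over 48 s, if anything falls off the work surface, if the arm or the gripper's body presses on something with over 40 N, if the wrist force passes 120 N, or if a joint passes its speed limit or range.

## Robot

A 7-joint arm with a two-finger parallel gripper is mounted at the origin on the work surface. World frame = base frame: x ahead of the robot, y to its left, z up, the work surface at z = 0. Lengths are in m, angles in rad, forces in N, time in s.
With the tool pointing down it reaches from about 0.4 to 0.85 m from the base axis. Payload 10.4 kg.
Tool frame: the origin (TCP) lies midway between the tips of the shut fingers; the grasp point (between the pads) lies 19 mm behind it; x points along the fingers, y is the direction in which the jaws open and shut, and the axes are right-handed (so a half turn about x gives the same grasp; the last joint's range is limited). The gripper opens to 87 mm and grips with 3 to 60 N. Pads are 19 mm wide; open, the fingers measure 117 mm over their backs; the gripper's body (75 mm by 190 mm) begins 51 mm behind the grasp point.
Start: joints at [1.213, 0.332, -0.065, 1.46, 0.022, 1.35, -0.088], TCP at [0.205, -0.59, 0.223] pointing down, gripper open.
Joint ranges: [-2.6, 2.6], [-0.5, 2.12], [-1.47, 1.34], [0.16, 2.42], [-1.27, 4.41], [0.06, 2.06], [-2.6, 2.6]. Speed limits (rad/s): [2.22, 2.22, 2.79, 2.79, 3.14, 3.14, 3.14].

## Interface

Orientations are given as a unit quaternion [x, y, z, w].
In Python, from workcell import state, viewer, close_job gives the robot as it stands.
- The arm moves only by the shell command python3 -m pendant 'ROWS'. ROWS is text: rows parted by semicolons, each of 5 numbers parted by spaces: the shift along the tool's x, y, z in m, then the turn about the tool's x in rad, then the opening, from -1 (shut) to 1 (fully open), so that 0 is half open. In form: dx dy dz roll grip; .... A call has 1 to 8 rows; each row is the pose to reach, as a shift and turn from the pose commanded when the call began, along the tool's axes at that moment; what a row does not reach only later rows make up. A row lasts 1/12 s, in which the tool goes at most 41.7 mm and 7.16 degrees, less where a joint would pass 70% of its speed; a pose out of reach is approached as far as the arm can. A call with a gripper value outside its range is refused whole. The fingers move at their own pace and stop on an object; the grip force is fixed at half the most. Time passes only in rows, so rows that repeat a pose let the fingers close. It gives the time, the measured TCP pose, the force and the opening at its end, in the units of the state.
- state(): the state, without advancing time (a new reading comes with each control period).
- viewer.grab_frame(name): name is "scene" or "top"; returns a dict with "image" (480x640x3 uint8, red, green, blue), "camera_matrix" (3x3 intrinsics, pixels), "R" (3x3) and "t" (3): a world point X has camera coordinates R X + t. Camera axes: x right, y down, z forward; pixel columns grow to the right and rows downward; lengths in m; the calibration is good to about 2 mm. A picture is of the moment at which its call begins. There is no depth.
- close_job(): hands the job in, once; it reports no verdict.
The state is a dict: "t": time; "joint_positions": joint angles; "qd": joint speeds; "joint_efforts": joint torques, N m; "tool_pos": TCP position; "tcp_rot": TCP orientation; "force": force on the tool from outside, world axes, zero at the start; "ft_torque": the same for the moment, N m; "opening": finger opening in m.
Only numpy, scipy, OpenCV 4.12 (cv2) and the standard library are available. Lean on these libraries where they do the work, as an engineer would, in place of code of your own. Each camera call takes 0.05 s, during which the arm holds its last target. There are 200 camera calls.

## Working session

There is one attempt and no reset: what is moved stays moved. The work goes in short steps, Python scripts to look and compute and a shell command to move; the robot and the scene stay as the last step left them, time stands still between calls to the robot, and variables do not carry over. Pictures are saved under pics/ and viewed, about 8 in all and at most 12, crops included, and the job is handed in when it is done.

```bash
mkdir -p pics; python3 - <<'E'
from workcell import state, viewer
import cv2,pickle
s=state();print(s['t'],s['tool_pos'],s['tcp_rot'],s['opening'])
d={}
for n in("scene","top"):
    f=viewer.grab_frame(n);d[n]=f;cv2.imwrite(f"pics/{n}0.png",f["image"][:,:,::-1]);print(f["camera_matrix"],f["R"],f["t"])
pickle.dump(d,open("f0.pkl","wb"))
E
```

```text
0.0 [ 0.20525601 -0.58994662  0.2217805 ] [-0.69712151 -0.11831247  0.69731513 -0.11736852] 0.08702347542886614
[[530.06363052   0.         329.98576018]
 [  0.         530.06363052 242.23412334]
 [  0.           0.           1.        ]] [[-0.39669632  0.91779177  0.01703814]
 [ 0.61757659  0.28057493 -0.73476313]
 [-0.67914003 -0.28095547 -0.67810976]] [ 0.2669565  -0.31742998  1.69974903]
[[523.61695401   0.         325.0340019 ]
 [  0.         523.61695401 248.22920428]
 [  0.           0.           1.        ]] [[ 0.01521272 -0.99986557  0.0061168 ]
 [-0.98997266 -0.01592086 -0.14035905]
 [ 0.14043757 -0.00392023 -0.99008178]] [-0.01918933  0.64090475  1.37786285]
```

View pics/top0.png

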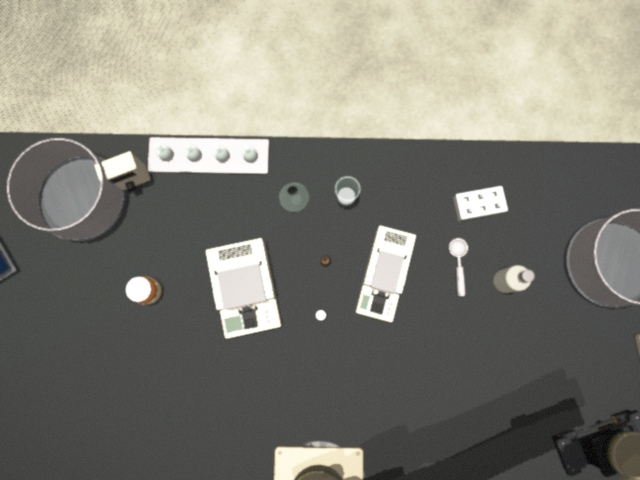

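View pics/scene0.png

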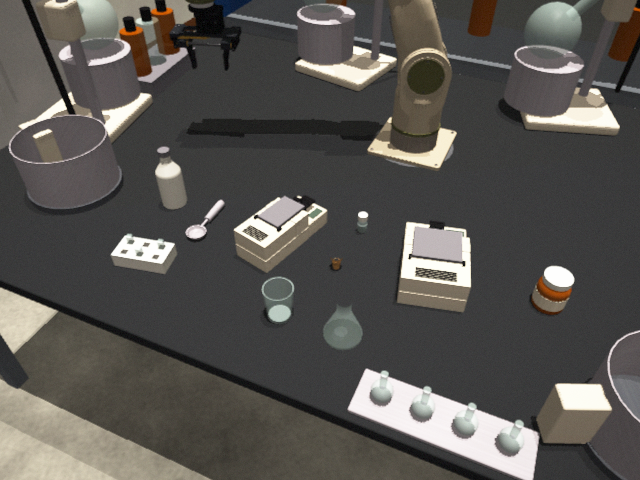

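The top view shows the wide photometer at about (243,288), with its tab near (250,317). The narrow one is at about (387,273), the vial at (320,315), and the jar at (143,290). Next I measure the wide machine.

```bash
cat > h.py <<'E'
import numpy as np,cv2
def ray(f,u,v,z):
    K,R,t=f["camera_matrix"],f["R"],f["t"]
    c=-R.T@t; d=R.T@np.linalg.solve(K,[u,v,1.]); return c+d*(z-c[2])/d[2]
def proj(f,X):
    p=f["camera_matrix"]@(f["R"]@np.asarray(X)+f["t"]);return p[:2]/p[2]
E
python3 - <<'E'
import pickle;from h import *
d=pickle.load(open("f0.pkl","rb"));f=d["top"];im=f["image"]
x0,y0=195,228;c=im[y0:345,x0:290]
hsv=cv2.cvtColor(c,cv2.COLOR_RGB2HSV)
for p in[(240,285),(215,290),(250,317),(235,323)]:print(p,im[p[1],p[0]])
m=(hsv[...,2]>110).astype(np.uint8)
cs,_=cv2.findContours(m,cv2.RETR_EXTERNAL,cv2.CHAIN_APPROX_NONE)
k=max(cs,key=cv2.contourArea);r=cv2.boxPoints(cv2.minAreaRect(k))+[x0,y0];print("body",r)
cv2.imwrite("pics/crop.png",cv2.resize(c[:,:,::-1],None,fx=5,fy=5,interpolation=cv2.INTER_CUBIC))
E
```

```text
(240, 285) [233 228 224]
(215, 290) [255 254 253]
(250, 317) [93 88 86]
(235, 323) [178 197 169]
body [[202.21385288 248.9869957 ]
 [262.26161194 235.97665024]
 [281.94613647 326.82832336]
 [221.89837646 339.83866882]]
```

View pics/crop.png

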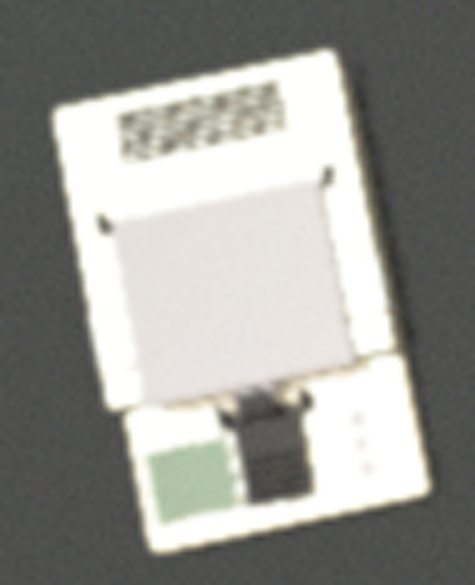

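```bash
python3 - <<'E'
import pickle;from h import *
d=pickle.load(open("f0.pkl","rb"));f=d["top"]
# crop px, machine coords
L=[((53,107),(.110,.075,.085)),((333,48),(.110,-.075,.085)),((107,410),(-.05,.075,.085)),((400,352),(-.05,-.075,.085)),
((152,553),(-.127,.075,.046)),((430,490),(-.127,-.075,.046)),((143,405),(-.055,.056,.095)),((355,360),(-.055,-.056,.095)),((248,503),(-.116,.018,.068)),((312,493),(-.116,-.018,.068))]
P=np.array([ray(f,195+(u-2)/5,228+(v-2)/5,X[2])[:2] for (u,v),X in L]);M=np.array([X[:2] for _,X in L])
pm,mm=P.mean(0),M.mean(0);U,S,V=np.linalg.svd((M-mm).T@(P-pm));R=(U@V).T
t=pm-R@mm;print("yaw",np.degrees(np.arctan2(R[1,0],R[0,0])),"origin",t,"det",np.linalg.det(R))
print("res mm",np.round(1e3*(P-(M@R.T+t)),1).tolist())
print("tab",R@[-.1,0]+t,"hinge",R@[.045,0]+t, "edge",R@[-.055,0]+t)
for n,p,z in(("vial",(320,315),.055),("narrowc",(387,273),.085),("jar",(143,290),.09)):print(n,ray(f,*p,z))
g=d["scene"];th=np.arctan2(R[1,0],R[0,0])
print([np.round(proj(g,[*(R@[a,b]+t),z])) .tolist()for a,b,z in((.11,.075,.085),(.11,-.075,.085),(-.1,0,.068))])
from workcell import state
from scipy.spatial.transform import Rotation as Ro
s=state();T=Ro.from_quat(s["tcp_rot"]).as_matrix();print(T)
E
```

```text
yaw 13.078933382362504 origin [0.53768904 0.20832344] det 0.9999999999999994
res mm [[0.5, 0.7], [0.4, 0.2], [-1.9, 1.4], [-3.5, -3.6], [-0.9, -0.5], [0.4, -0.7], [1.3, 0.6], [0.8, 1.2], [2.7, -0.5], [0.2, 1.3]]
tab [0.44028312 0.18569412] hinge [0.58152171 0.21850663] edge [0.48411579 0.19587731]
vial [0.46077157 0.00150205 0.055     ]
narrowc [ 0.57242682 -0.17267816  0.085     ]
jar [0.51764458 0.46197361 0.09      ]
[[471.0, 286.0], [401.0, 276.0], [437.0, 225.0]]
[[-4.95575018e-04  3.28569251e-01 -9.44479752e-01]
 [ 1.22021876e-03 -9.44478966e-01 -3.28569618e-01]
 [-9.99999133e-01 -1.31530281e-03  6.71338160e-05]]
```

The fit is good to about 2 mm: yaw is 13.1° and the tab is at (0.440, 0.186). I'll shut the fingers and line the jaw axis up with the machine's y. I'll travel through (0.40, -0.35) to keep clear of the base.

```bash
python3 -m pendant '-0.03 -0.163 -0.263 0.107 -1; -0.03 -0.163 -0.263 0.107 -1; -0.03 -0.163 -0.263 0.107 -1; -0.03 -0.163 -0.263 0.107 -1; -0.03 -0.163 -0.263 0.107 -1; -0.03 -0.163 -0.263 0.107 -1; -0.03 -0.163 -0.263 0.107 -1; -0.03 -0.163 -0.263 0.107 -1'
cat >> h.py <<'E'
YAW=np.radians(13.08);RM=np.array([[np.cos(YAW),-np.sin(YAW)],[np.sin(YAW),np.cos(YAW)]]);O=np.array([.5377,.2083])
def where():
    from workcell import state
    from scipy.spatial.transform import Rotation as Ro
    s=state();p=s["tool_pos"];T=Ro.from_quat(s["tcp_rot"]).as_matrix()
    Tm=T.copy();Tm[:2]=RM.T@T[:2]
    print("t",s["t"],"machine mm",np.round(1e3*np.r_[RM.T@(p[:2]-O),p[2]],1),"F",np.round(s["force"],1),"open",s["opening"])
    print(np.round(Tm,3).tolist())
    return p,T
def shift(p,T,M):
    M=np.array(M);X=np.r_[RM@M[:2]+O,M[2]];print("->",M,np.round(T.T@(X-p),4))
E
python3 -c "
from h import *
p,T=where();shift(p,T,[-.1,0,.15])"
```

```text
t: 0.77
tool_pos: [0.4038, -0.3448, 0.2531]
tcp_rot: [0.703, 0.083, -0.702, 0.082]
force: [1.0, -0.7, 0.1]
opening: 0.0417
t 0.7667 machine mm [-255.6 -508.5  253.1] F [ 1.  -0.7  0.1] open 0.04170429256481767
[[0.002, 0.006, -1.0], [0.001, -1.0, -0.006], [-1.0, -0.001, -0.002]]
-> [-0.1   0.    0.15] [ 0.1036 -0.5075 -0.1583]
```

```bash
python3 -m pendant '0.03 -0.28 -0.09 0 -1; 0.03 -0.28 -0.09 0 -1; 0.03 -0.28 -0.09 0 -1; 0.03 -0.28 -0.09 0 -1; 0.03 -0.28 -0.09 0 -1; 0.03 -0.28 -0.09 0 -1; 0.05 -0.5075 -0.158 0 -1; 0.05 -0.5075 -0.158 0 -1' && python3 -m pendant '0.02 -0.23 -0.07 0 -1; 0.02 -0.23 -0.07 0 -1; 0.02 -0.23 -0.07 0 -1; 0.02 -0.23 -0.07 0 -1; 0.02 -0.23 -0.07 0 -1; 0.02 -0.23 -0.07 0 -1; 0.02 -0.23 -0.07 0 -1; 0.02 -0.23 -0.07 0 -1'
python3 -c "
from h import *
p,T=where();shift(p,T,[-.1,0,.1])"
```

```text
t: 1.43
tool_pos: [0.4258, -0.0173, 0.2197]
tcp_rot: [-0.703, -0.08, 0.703, -0.081]
force: [1.8, -0.1, -0.8]
opening: 0.0008
t: 2.1
tool_pos: [0.4417, 0.2225, 0.1994]
tcp_rot: [-0.702, -0.082, 0.703, -0.081]
force: [-0.9, -0.4, -0.4]
opening: 0.0006
t 2.1 machine mm [-90.3  35.6 199.4] F [-0.9 -0.4 -0.4] open 0.0006498289258554458
[[-0.001, 0.004, -1.0], [0.001, -1.0, -0.004], [-1.0, -0.001, 0.001]]
-> [-0.1  0.   0.1] [0.0994 0.0356 0.0097]
```

```bash
python3 -m pendant '0.02 0.0356 0.0097 0 -1; 0.05 0.0356 0.0097 0 -1; 0.08 0.0356 0.0097 0 -1; 0.099 0.0356 0.0097 0 -1; 0.099 0.0356 0.0097 0 -1; 0.099 0.0356 0.0097 0 -1'
python3 - <<'E'
from h import *
from workcell import viewer
p,T=where();shift(p,T,[-.1,0,.068])
a=[]
for n,(x,y) in(("scene",(437,225)),("top",(250,310))):
    c=viewer.grab_frame(n)["image"][y-50:y+50,x-65:x+65,::-1];a.append(cv2.resize(c,None,fx=3,fy=3,interpolation=cv2.INTER_CUBIC))
cv2.imwrite("pics/near.png",np.hstack(a))
E
```

```text
t: 2.6
tool_pos: [0.4409, 0.1826, 0.1008]
tcp_rot: [-0.702, -0.08, 0.703, -0.08]
force: [0.1, 1.2, 0.5]
opening: 0.0005
t 2.6 machine mm [-100.1   -3.1  100.8] F [0.1 1.2 0.5] open 0.0004543595603016702
[[-0.002, -0.002, -1.0], [-0.0, -1.0, 0.002], [-1.0, 0.0, 0.002]]
-> [-0.1    0.     0.068] [ 0.0328 -0.0031 -0.0002]
```

View pics/near.png

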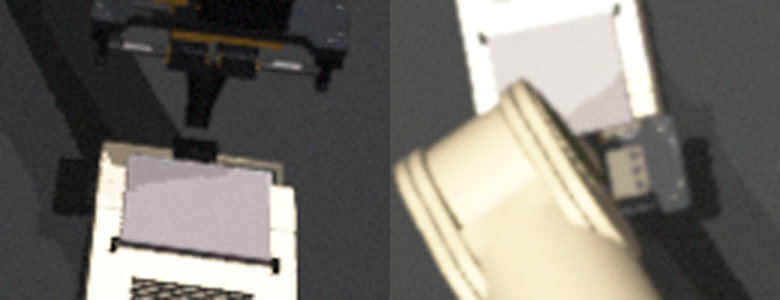

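Left crop: the fingertips at (198,125) sit right over the tab, whose hook shows at (195,150). In the right crop (top view) the arm hides the fingers. Pressing now.

```bash
python3 -m pendant '0.02 -0.003 0 0 -1; 0.029 -0.003 0 0 -1; 0.033 -0.003 0 0 -1; 0.036 -0.003 0 0 -1; 0.038 -0.003 0 0 -1; 0.040 -0.003 0 0 -1; 0.0415 -0.003 0 0 -1; 0.0415 -0.003 0 0 -1'
python3 - <<'E'
from h import *
from workcell import viewer
p,T=where()
x,y=437,225
c=viewer.grab_frame("scene")["image"][y-75:y+75,x-100:x+100,::-1];cv2.imwrite("pics/press.png",cv2.resize(c,None,fx=3,fy=3,interpolation=cv2.INTER_CUBIC))
E
```

```text
t: 3.37
tool_pos: [0.4411, 0.1867, 0.0612]
tcp_rot: [0.703, 0.08, -0.702, 0.081]
force: [-8.1, -4.1, 21.0]
opening: 0.0003
t 3.3667 machine mm [-99.    0.8  61.2] F [-8.1 -4.1 21. ] open 0.0002797226240673041
[[0.001, -0.001, -1.0], [-0.001, -1.0, 0.001], [-1.0, 0.001, -0.001]]
```

View pics/press.png

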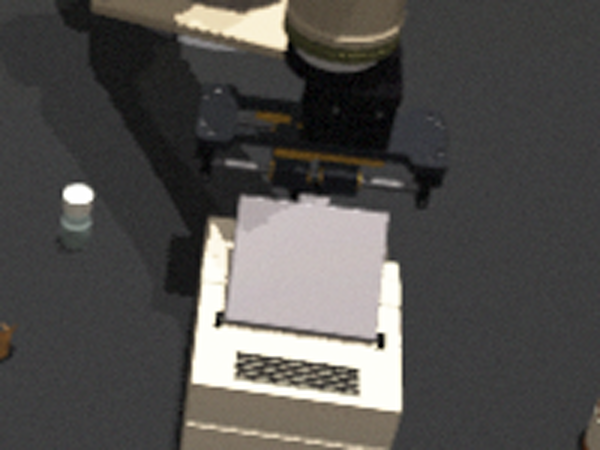

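The picture shows the lid up and free, with its front edge near (312,200) in the crop, and the tab is fully down (21 N). I'll back off up and forward.

```bash
python3 -m pendant '-0.01 0 0 0 -1; -0.03 0 0.005 0 -1; -0.06 0 0.02 0 -1; -0.07 0 0.03 0 -1; -0.07 0 0.03 0 -1; -0.07 0 0.03 0 -1; -0.07 0 0.03 0 -1; -0.07 0 0.03 0 -1'
python3 - <<'E'
from h import *
from workcell import viewer
p,T=where()
for a in(0.2,0.4,.55,.7):
  e=[.045-.1*np.cos(a),0,.085+.1*np.sin(a)];print(a,[proj(viewer_f,[*(RM@[e[0],b]+O),e[2]]).round(1).tolist() for b in(.056,-.056)] if 0 else e)
f=viewer.grab_frame("scene")
for a in(0.01,0.4,.55,.7):
  e=[.045-.1*np.cos(a)+.01*np.sin(a),.085+.1*np.sin(a)+.01*np.cos(a)];print(a,[((proj(f,[*(RM@[e[0],b]+O),e[1]])-[337,150])*3).round().tolist() for b in(.056,-.056)])
cv2.imwrite("pics/up.png",cv2.resize(f["image"][150:300,337:537,::-1],None,fx=3,fy=3,interpolation=cv2.INTER_CUBIC))
shift(p,T,[-.075,0,.12])
E
```

```text
t: 4.08
tool_pos: [0.4113, 0.1797, 0.1287]
tcp_rot: [-0.702, -0.08, 0.703, -0.08]
force: [0.1, -0.1, -0.0]
opening: 0.0002
t 4.0833 machine mm [-129.6    0.8  128.7] F [ 0.1 -0.1 -0. ] open 0.00021441018635068055
[[-0.001, -0.001, -1.0], [0.0, -1.0, 0.001], [-1.0, -0.0, 0.001]]
0.2 [np.float64(-0.05300665778412417), 0, np.float64(0.10486693307950613)]
0.4 [np.float64(-0.04710609940028852), 0, np.float64(0.12394183423086506)]
0.55 [np.float64(-0.04025245220595057), 0, np.float64(0.13726872289306594)]
0.7 [np.float64(-0.03148421872844885), 0, np.float64(0.1494217687237691)]
0.01 [[377.0, 243.0], [233.0, 224.0]]
0.4 [[386.0, 216.0], [238.0, 197.0]]
0.55 [[389.0, 210.0], [240.0, 191.0]]
0.7 [[392.0, 207.0], [241.0, 188.0]]
-> [-0.075  0.     0.12 ] [ 0.0087  0.0007 -0.0546]
```

View pics/up.png

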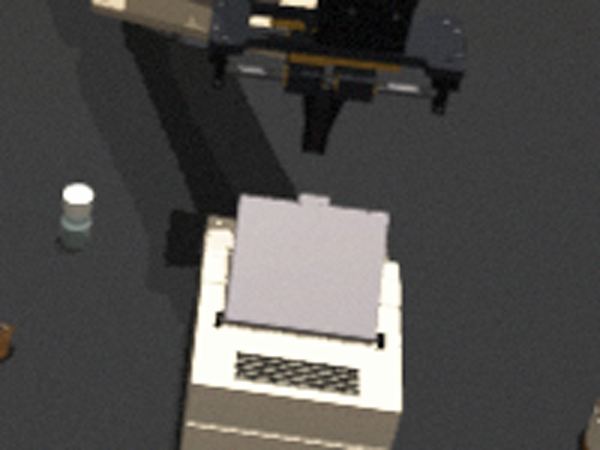

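The lid corners at (240,195) and (388,213) match about 0.5 rad, and the fingers are clear. Next I bring the fingers to the edge and follow its arc.

```bash
python3 -m pendant '0.008 0 -0.03 0 -1; 0.008 0 -0.06 0 -1; 0.008 0 -0.07 0 -1; 0.008 0 -0.074 0 -1; 0.001 0 -0.079 0 -1; -0.005 0 -0.083 0 -1; -0.011 0 -0.089 0 -1; -0.017 0 -0.0945 0 -1' && python3 -m pendant '-0.005 0 -0.006 0 -1; -0.0095 0 -0.013 0 -1; -0.014 0 -0.020 0 -1; -0.017 0 -0.027 0 -1; -0.020 0 -0.034 0 -1; -0.0225 0 -0.042 0 -1; -0.024 0 -0.049 0 -1; -0.025 0 -0.057 0 -1'
python3 - <<'E'
from h import *
from workcell import viewer
p,T=where()
f=viewer.grab_frame("scene")
cv2.imwrite("pics/push.png",cv2.resize(f["image"][120:300,337:537,::-1],None,fx=3,fy=3,interpolation=cv2.INTER_CUBIC))
E
```

```text
t: 4.8
tool_pos: [0.5036, 0.2014, 0.1467]
tcp_rot: [-0.702, -0.08, 0.703, -0.08]
force: [-0.6, -0.9, 0.4]
opening: 0.0006
t: 5.47
tool_pos: [0.5596, 0.2143, 0.1715]
tcp_rot: [0.703, 0.08, -0.703, 0.08]
force: [-0.3, -0.6, 0.9]
opening: 0.0009
t 5.4667 machine mm [ 22.7   0.8 171.5] F [-0.3 -0.6  0.9] open 0.0009141000177341448
[[-0.0, -0.001, -1.0], [-0.0, -1.0, 0.001], [-1.0, 0.0, 0.0]]
```

View pics/push.png

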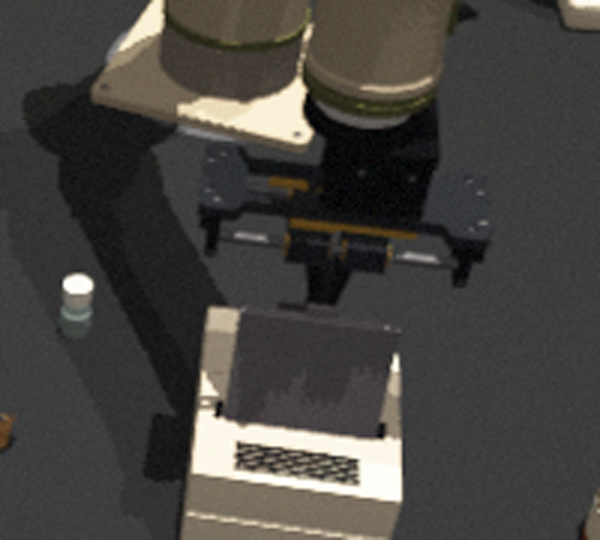

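The lid is nearly upright, with its dark face towards the camera and its nose on the fingers at (310,305). Pushing on past upright.

```bash
python3 -m pendant '0 0 -0.008 0 -1; 0 0 -0.016 0 -1; 0 0 -0.023 0 -1; 0.001 0 -0.030 0 -1; 0.003 0 -0.036 0 -1; 0.005 0 -0.041 0 -1; 0.005 0 -0.043 0 -1; 0.005 0 -0.043 0 -1'
python3 - <<'E'
from h import *
from workcell import viewer
p,T=where()
f=viewer.grab_frame("scene")
cv2.imwrite("pics/push2.png",cv2.resize(f["image"][120:300,337:537,::-1],None,fx=3,fy=3,interpolation=cv2.INTER_CUBIC))
E
```

```text
t: 6.18
tool_pos: [0.6, 0.2237, 0.1659]
tcp_rot: [-0.701, -0.08, 0.704, -0.081]
force: [-4.9, -2.1, 2.1]
opening: 0.0004
t 6.1833 machine mm [ 64.2   0.9 165.9] F [-4.9 -2.1  2.1] open 0.00042711883436775543
[[-0.003, -0.0, -1.0], [-0.0, -1.0, 0.0], [-1.0, 0.0, 0.003]]
```

View pics/push2.png

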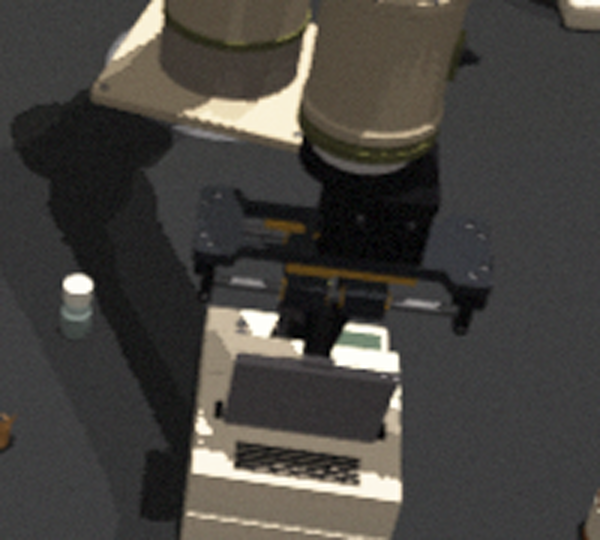

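The lid now leans back past upright, and about 5 N on the fingers suggests it is at its stop. I'll retreat level, then up, and let it settle.

```bash
python3 -m pendant '0 0 0.02 0 -1; 0 0 0.05 0 -1; 0 0 0.09 0 -1; 0 0 0.13 0 -1; 0 0 0.17 0 -1; -0.03 0 0.19 0 -1; -0.06 0 0.19 0 -1; -0.06 0 0.19 0 -1' && python3 -m pendant '0 0 0 0 -1; 0 0 0 0 -1; 0 0 0 0 -1; 0 0 0 0 -1; 0 0 0 0 -1; 0 0 0 0 -1; 0 0 0 0 -1; 0 0 0 0 -1' && python3 -m pendant '0 0 0 0 -1; 0 0 0 0 -1; 0 0 0 0 -1; 0 0 0 0 -1; 0 0 0 0 -1; 0 0 0 0 -1; 0 0 0 0 -1; 0 0 0 0 -1'
python3 - <<'E'
from h import *
from workcell import viewer
where()
f=viewer.grab_frame("scene")
for a in(1.57,1.75,1.8,1.92):
  e=[.045-.1*np.cos(a)+.01*np.sin(a),.085+.1*np.sin(a)+.01*np.cos(a)];print(a,[((proj(f,[*(RM@[e[0],b]+O),e[1]])-[170,120])*2).round().tolist() for b in(.056,-.056)])
cv2.imwrite("pics/end.png",cv2.resize(f["image"][120:370,170:570,::-1],None,fx=2,fy=2,interpolation=cv2.INTER_CUBIC))
E
```

```text
t: 6.9
tool_pos: [0.4169, 0.1816, 0.2313]
tcp_rot: [0.705, 0.08, -0.7, 0.081]
force: [0.5, 0.1, -0.4]
opening: 0.0007
t: 7.57
tool_pos: [0.4156, 0.1809, 0.2263]
tcp_rot: [-0.702, -0.08, 0.703, -0.08]
force: [0.2, 0.1, 0.6]
opening: 0.0008
t: 8.23
tool_pos: [0.4157, 0.1809, 0.2264]
tcp_rot: [0.703, 0.08, -0.703, 0.08]
force: [0.2, 0.7, 0.6]
opening: 0.0008
t 8.2333 machine mm [-125.1    0.9  226.4] F [0.2 0.7 0.6] open 0.0008004113940446672
[[0.0, -0.0, -1.0], [-0.0, -1.0, 0.0], [-1.0, 0.0, -0.0]]
1.57 [[602.0, 226.0], [494.0, 212.0]]
1.75 [[601.0, 240.0], [492.0, 226.0]]
1.8 [[601.0, 244.0], [492.0, 230.0]]
1.92 [[600.0, 255.0], [491.0, 240.0]]
```

View pics/end.png

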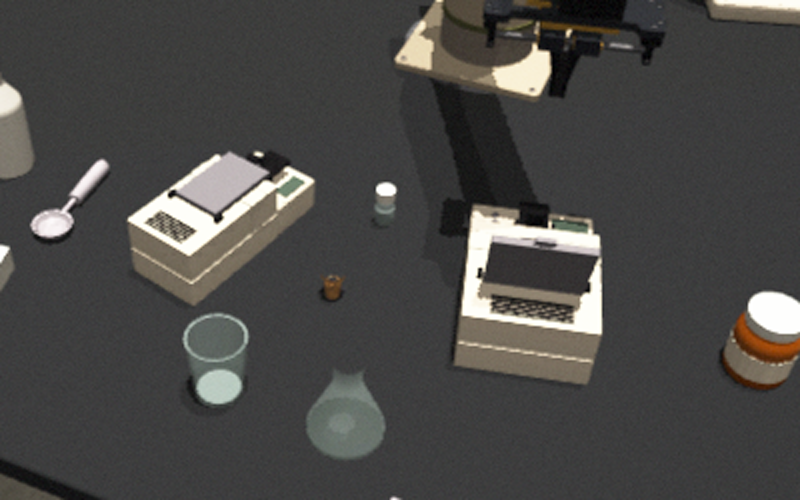

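The boundary between the lid's front-edge face and its dark top runs from about (489,243) to (599,254). The prediction for 1.92 rad is (491,240) to (600,255), so the lid is at its stop. The tab is back up, the narrow lid is shut and the loose things stand where they were.

```bash
python3 -c "
from workcell import close_job
print(close_job())"
```

```text
the job is handed in; nothing more can be done
None
```

The wide photometer is open, and I handed the job in at about 8.3 s of the 48 s allowed; no verdict was reported. I pressed its release tab with the shut fingertips (about 21 N at the wrist). The lid sprang up and I backed off to leave it free. Then I pushed it up and back along its arc until it reached the stop, with about 5 N on the fingers at the end.

- **Lid:** in the last picture its edge is within about 3 pixels of where 1.92 rad predicts, in a view enlarged twice. It had stayed open for over a second after I let go.
- **Everything else:** by eye, the tab had sprung back, the narrow photometer was shut and the loose things in view had not moved. The view cut off most of the wash bottle.
- **Robot:** it was clear of everything, with wrist force under 1 N.

No check failed or disagreed. The joint angles were judged from the pictures, as they can't be read directly.

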